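# Stand a phone on end in the bench vice

## Robot

A 6-joint arm with a two-finger parallel gripper is mounted at the origin on a cart in front of the work surface, level with it; the furniture and walls round the work are solid. World frame = base frame: x ahead of the robot, y to its left, z up, the work surface at z = 0. Lengths are in m, angles in rad, forces in N, time in s.
With the tool pointing down it reaches from about 0.35 to 0.975 m from the base axis. Payload 4.9 kg.
Tool frame: the origin (TCP) lies on the front face of the gripper's body, between the roots of the fingers; the fingertips stand ctrl.finger_overhang ahead of it and the grasp point (between the pads) lies 54 mm ahead of it (ctrl.finger_overhang is the distance from the TCP to the fingertips, in m); z points along the fingers, y is the line along which they close (so a half turn about z gives the same grasp; the last joint's range is limited). The gripper opens to 85 mm and grips with 20 to 120 N. Pads are 22 mm wide; open, the fingers measure 114 mm over their backs; the gripper's body (76 mm by 85 mm) begins 54 mm behind the grasp point. The pads swing forward as they close: fully open they stand 13 mm farther back than shut.
Start: joints at [-1.449, 0.053, 1.613, -0, 1.476, -0.119], TCP at [0.149, -0.607, 0.304] pointing down, gripper open.
Joint ranges: [-3.01, 3.01], [-1.01, 2.22], [0.06, 2.58], [-1.02, 4.17], [0.09, 2.62], [-3.14, 3.14]. Speed limits (rad/s): [2.57, 2.57, 3.14, 3.14, 3.14, 3.14].

## Interface

Orientations are given as a rotation vector (axis times angle).
In Python, from station import ctrl, vision gives the robot as it stands. The module is installed in compiled form; this text tells all that it offers.
- The arm moves only by the tool drive_tool, never from a script. Its argument "rows" is a list of rows, each a list of 2 entries, a list of its own where there are three numbers: the shift along the tool's x, y, z in m, then the turn about the tool's z in rad. A call has 1 to 10 rows; each row shifts and turns the commanded pose from where the row before left it, along the tool's axes as they then stand; what a row does not reach is not made up. A row lasts 1/10 s, in which the tool goes at most 50 mm and 8.59 degrees, less where a joint would pass 70% of its speed; a pose out of reach is approached as far as the arm can. A call with a gripper value outside its range is refused whole. "jaw" is the closure, from 0 (fully open) to 1 (shut), set as the call begins (left out, the last holds). The fingers move at their own pace and stop on an object; "grip_force" is the grip in N (left out, the last holds). Time passes only in rows, so rows that do not move let the fingers close. It gives the time, the measured TCP pose, the force, the opening and the grip force at its end, in the units of the state.
- ctrl.get_obs(): the state, without advancing time (a new reading comes with each control period).
- vision.get_image(name): name is "scene" or "top" or "wrist"; returns a dict with "image" (400x640x3 uint8, blue, green, red), "vertical_fov" (degrees; the focal length in pixels is half the picture's height over the tangent of half this angle, whatever the lens; pixels are square), "cx", "cy" (the principal point, pixels), "dist_coeffs" ([k1, k2, p1, p2, k3] as OpenCV has them; the pictures are not rectified), "R" (3x3) and "t" (3): a world point X has camera coordinates R X + t. Camera axes: x right, y down, z forward; pixel columns grow to the right and rows downward; lengths in m; the calibration is good to about 2 mm. A picture is of the moment at which its call begins. There is no depth.
- ctrl.finish_job(): hands the job in; it is judged then, once.
The state is a dict: "t": time; "q": joint angles; "dq": joint speeds; "effort": joint torques, N m; "tool_pos": TCP position; "tool_rot": TCP orientation; "contact_force": force on the tool from outside, world axes, zero at the start; "wrist_torque": the same for the moment, N m; "opening": finger opening in m; "grip_force": force on a finger pad.
Only numpy, scipy, OpenCV 4.12 (cv2) and the standard library are available. Lean on these libraries where they do the work, as an engineer would, in place of code of your own. Each camera call takes 0.05 s, during which the arm holds its last target. There are 200 camera calls.

## Task

The charging socket of the keypad phone is to be reworked from above. Pick the phone up from the table and stand it on its thin screen end on the bed of the little vice, keypad end up, between the two rubber-faced jaws and centred on them. Then push the bar by its black knob until the moving jaw holds the phone upright and square against the fixed jaw; leave the tools and parts around it where they are.

Things in the scene. Friction and masses are not known exactly. Their poses are not given: they have to be found in the camera images.
- phone: the keypad phone (the only one with push keys), lying on its back, keys up. A block 106 mm long (x), 48 mm wide (y), 14 mm thick (z; keys 1 to 2 mm proud), about 0.1 kg. Origin: centre of its back face, on the table as it lies. x runs from the keypad end to the screen end, z out of the keys. At the start the keypad end is nearer the robot
- keypad_end (a point): middle of the phone's keypad end face (the short end below the keys, where the charging socket is): 53 mm from the phone's origin along its -x, half way through its thickness
- vice: aluminium bench vice for one phone, screwed to the worktop. x axis from its push knob (robot's side) to its fixed jaw, y across, z up; origin on the worktop, under the middle of a clamped 14 mm phone. Base plate 90 mm wide (y), 10 mm thick, x from -110 to +40 mm
- fixed_jaw (a point): middle of the rubber face of the fixed jaw, at x = +7 mm in the vice, 40 mm above the worktop; the face looks along the vice's -x. Both jaws are 40 mm wide (narrower than the phone); fixed jaw 16 mm thick behind its pad, top 70 mm above the worktop; moving jaw's top at 67 mm
- guide_block (a point): middle of the top of the block that guides the push bar, 54 mm above the worktop, at x = -74 mm in the vice; block 24 mm long (x), 44 mm wide; a drag screw stands 8 mm above it
- vice_bed (a point): point on the vice's flat bed (top of the base plate, 10 mm above the worktop) where the middle of the phone's lower end belongs once clamped: at x = 0, y = 0 of the vice
- jaw (a joint): travel of the moving jaw, m: 0 = fully open, growing as it is pushed towards the fixed jaw, at most 0.040. The gap between the rubber faces is 0.044 minus this value; it is closed on the 14 mm thick phone at about 0.030. Slides with about 4 N of drag and stays where it is left
- moving_jaw: moving jaw with its rubber pad (38 mm wide, 52 mm tall) and push bar; origin at the middle of its face, 40 mm above the worktop; its x axis points at the fixed jaw
- bar_knob (a point): centre of the black ball knob, 32 mm across, on the end of the moving jaw's push bar (12 mm steel, along the vice's x), 36 mm above the worktop and 111 mm behind the moving jaw's rubber face (on the robot's side)
- loose_battery: bystander: flat phone battery 34 x 50 x 9 mm; origin at the centre of its underside
- phone_orange: bystander: touchscreen phone lying flat, 114 x 59 x 11 mm; origin at the centre of its underside
- solder_spool: bystander: spool of solder, 62 mm across, 44 mm tall; origin at the centre of its underside
- flux_jar: bystander: small round jar, 46 mm across, 35 mm tall; origin at the centre of its underside
- tape_roll: bystander: roll of black tape, 48 mm across, 25 mm tall; origin at the centre of its underside
- screwdriver_b: bystander: small screwdriver, 122 mm long; origin at the centre of its underside
- pliers: bystander: pliers, 145 mm long; origin at the centre of its underside
- black_tweezers: bystander: dark tweezers, 118 mm long; origin at the centre of its underside
Things that resemble listed ones, but are neither listed nor needed, are in the scene too. Leave any blue look-alike of the phone alone.

How it is judged:
By the outcome, as a careful person would: the job done as asked, in the order asked, and still so for the second after the job is handed in, with the robot touching nothing.
It also fails if it takes over 64 s, if anything falls off the work surface, if the arm or the gripper's body presses on something with over 40 N, if the wrist force passes 120 N, or if a joint passes its speed limit or range.

## Working session

There is one attempt and no reset: what is moved stays moved. The work goes in short steps, Python scripts to look and compute and a tool call to move; the robot and the scene stay as the last step left them, time stands still between calls to the robot, and variables do not carry over. Pictures are saved under pics/ and viewed, at most 10 in all, crops included, and the job is handed in when it is done.

Besides the shell and the picture viewer there is one more tool, called as name(argument=value, ...), one argument or row to a line, values as JSON. drive_tool: Moves the arm, as the interface text tells. Its arguments: {"type":"object","properties":{"rows":{"type":"array","items":{"type":"array"}},"jaw":{"type":"number"},"grip_force":{"type":"number"}},"required":["rows"]}

```bash
mkdir -p pics; cat > h.py <<'E'
import numpy as np, cv2
from station import ctrl, vision
def K(d):
    f=200/np.tan(np.radians(d["vertical_fov"])/2)
    return np.array([[f,0,d["cx"]],[0,f,d["cy"]],[0,0,1]])
def ray(d,px):
    p=np.array(px,float).reshape(-1,1,2)
    u=cv2.undistortPoints(p,K(d),np.array(d["dist_coeffs"],float)).reshape(-1,2)
    R=np.array(d["R"]);t=np.array(d["t"])
    return -R.T@t,(R.T@np.c_[u,np.ones(len(u))].T).T
def plane(d,px,z):
    c,r=ray(d,px); return c+r*((z-c[2])/r[:,2])[:,None]
def proj(d,X):
    return cv2.projectPoints(np.array(X,float).reshape(-1,1,3),cv2.Rodrigues(np.array(d["R"],float))[0],np.array(d["t"],float),K(d),np.array(d["dist_coeffs"],float))[0].reshape(-1,2)
E
python3 - <<'E'
from h import *
import pickle
D={}
for n in("top","scene"):
    d=vision.get_image(n);D[n]=d;cv2.imwrite(f"pics/{n}0.png",d["image"])
    print(n,-np.array(d["R"]).T@d["t"],d["vertical_fov"])
pickle.dump(D,open("D0.pkl","wb"))
o=ctrl.get_obs();print(o,ctrl.finger_overhang)
E
```

```text
top [ 0.31167361 -0.02875936  1.45042973] 42.79290043332242
scene [-0.26177367  0.60088971  0.56558637] 48.4271417064945
{'t': 0.1, 'q': array([-1.44900712e+00,  5.33075461e-02,  1.61415802e+00, -5.25517706e-06,
        1.47601441e+00, -1.19008002e-01]), 'dq': array([-8.60878399e-05, -2.49128141e-03, -4.43483709e-03, -6.97552792e-04,
        8.04710774e-04, -7.31280727e-04]), 'effort': array([-7.16462328e-04, -3.94902527e+01, -3.71363783e+01, -2.23521756e-04,
        3.87982363e-03, -9.82057912e-06]), 'tool_pos': array([ 0.14898968, -0.60653692,  0.30277468]), 'tool_rot': array([-3.11697641e+00, -3.77104305e-01,  1.23321857e-05]), 'contact_force': array([ 0.30363374,  0.02062959, -0.89325068]), 'wrist_torque': array([ 0.01733345,  0.00250565, -0.00292274]), 'grip_force': 0.0, 'opening': 0.08571644630414528} 0.0726
```

View pics/top0.png

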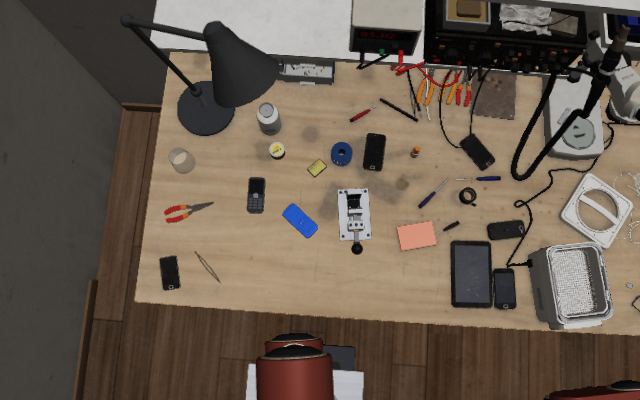

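View pics/scene0.png

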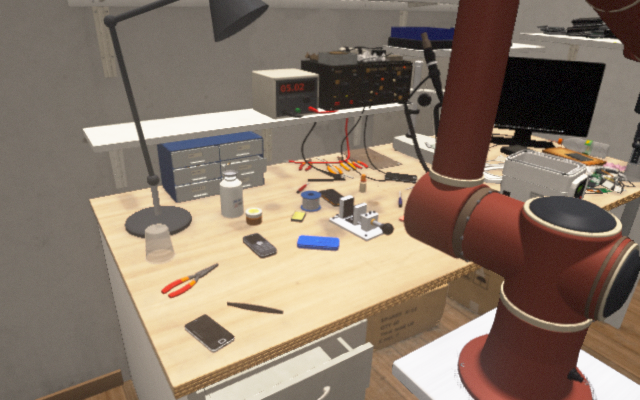

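Candidates for the phone in the top view are the grey keypad phone (256,195), the blue look-alike (300,220), and the dark phones at (374,152), (170,272), (478,150), (505,230) and (505,288). I choose (256,195), the only one with push keys, and check it in a crop along with the vice at (354,215), knob (357,248).

```bash
python3 - <<'E'
from h import *
import pickle
D=pickle.load(open("D0.pkl","rb"));d=D["top"];im=d["image"]
a=cv2.resize(im[165:265,225:385],None,fx=5,fy=5,interpolation=cv2.INTER_CUBIC)
cv2.imwrite("pics/crop0.png",a)
g=im.max(2)
m=((g<110)).astype(np.uint8); m[:, :235]=0;m[:,280:]=0;m[:165]=0;m[225:]=0
m=cv2.morphologyEx(m,cv2.MORPH_CLOSE,np.ones((7,7)))
c=max(cv2.findContours(m,0,2)[0],key=cv2.contourArea);r=cv2.minAreaRect(c);b=cv2.boxPoints(r);print(r);P=plane(d,b,0.012);print(P.round(4),P.mean(0))
E=[np.linalg.norm(P[i]-P[(i+1)%4]) for i in range(4)];print(E)
E
```

```text
((255.56228637695312, 195.00389099121094), (16.966894149780273, 36.616058349609375), 3.5763344764709473)
[[0.5658 0.2034 0.012 ]
 [0.6741 0.2076 0.012 ]
 [0.6744 0.158  0.012 ]
 [0.5662 0.1545 0.012 ]] [0.62016013 0.18087248 0.012     ]
[np.float64(0.10839438553646488), np.float64(0.04962535867781008), np.float64(0.10825923626321762), np.float64(0.048889261297760625)]
```

View pics/crop0.png

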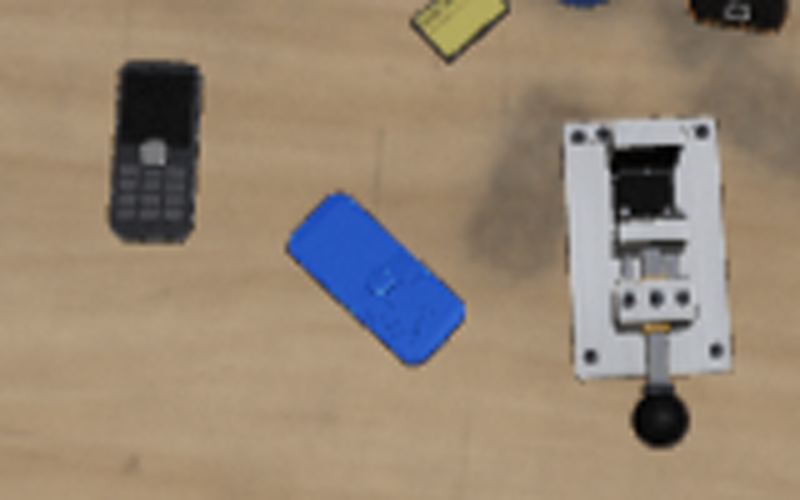

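The crop confirms it: grey phone with keys toward the robot at (256,195), and the vice with its knob toward the robot. On the way to the phone I'll pass over the vice for a closer wrist look.

```bash
python3 - <<'E'
from h import *
import pickle
D=pickle.load(open("D0.pkl","rb"));d=D["top"]
c=np.array([(565,122),(717,117),(732,370),(578,378)])/5+[224.6,164.6]
P=plane(d,c,.01);print(P.round(4))
far=P[:2].mean(0);near=P[2:].mean(0);u=(far-near);L=np.linalg.norm(u);u/=L;print("L",L,"yaw",np.arctan2(u[1],u[0]),"origin",(near+far)/2+u*0.035)
k=plane(d,[np.array((660,418))/5+[224.6,164.6]],.036);print("knob",k)
E
```

```text
[[ 0.6549 -0.0546  0.01  ]
 [ 0.6643 -0.1424  0.01  ]
 [ 0.5171 -0.1588  0.01  ]
 [ 0.5064 -0.0716  0.01  ]]
L 0.14878576958191128 yaw 0.11253775844219287 origin [ 0.62044906 -0.10290126  0.01      ]
knob [[ 0.48370559 -0.1178093   0.036     ]]
```

drive_tool(
  rows=[
    [[0.02,-0.04,0],0.1],
    [[0.02,-0.04,0],0.1],
    [[0.02,-0.04,0],0],
    [[0.02,-0.04,0],0],
    [[0.02,-0.04,0],0],
    [[0.02,-0.04,0],0],
    [[0.02,-0.04,0],0],
    [[0.02,-0.04,0],0],
    [[0.02,-0.04,0],0],
    [[0.02,-0.04,0],0],
  ],
)

```text
t: 1.1
tool_pos: [0.32, -0.1929, 0.3035]
tool_rot: [3.141, 0.063, 0.0]
contact_force: [1.3, 0.1, 0.9]
opening: 0.0855
grip_force: 0.0
```

drive_tool(
  rows=[
    [[0.04,-0.025,0],0],
    [[0.04,-0.025,0],0],
    [[0.04,-0.025,0],0],
    [[0.04,-0.02,0],0],
    [[0,0,0],0],
  ],
)

```text
t: 1.6
tool_pos: [0.4784, -0.0906, 0.3025]
tool_rot: [-3.139, -0.072, 0.003]
contact_force: [-1.1, 0.3, 0.3]
opening: 0.0854
grip_force: 0.0
```

```bash
python3 - <<'E'
from h import *
import pickle
d=vision.get_image("wrist");pickle.dump(d,open("w1.pkl","wb"));cv2.imwrite("pics/w1.png",d["image"])
print(ctrl.get_obs()["tool_pos"],-np.array(d["R"]).T@d["t"],d["vertical_fov"],d["R"])
print(proj(d,[[.62,-.103,.01],[.6549,-.0546,.01],[.62,.18,.014]]))
E
```

```text
[ 0.47686703 -0.09177607  0.30265133] [ 0.56180454 -0.08762775  0.37243715] 64.67630810482493 [[ 0.04622586 -0.99892827 -0.00234207]
 [-0.94486388 -0.04448465  0.32442775]
 [-0.32418424 -0.01278402 -0.94590758]]
[[338.8034641   34.43107179]
 [292.23435531  -7.48232537]
 [ 57.47592685  19.34885823]]
```

View pics/w1.png

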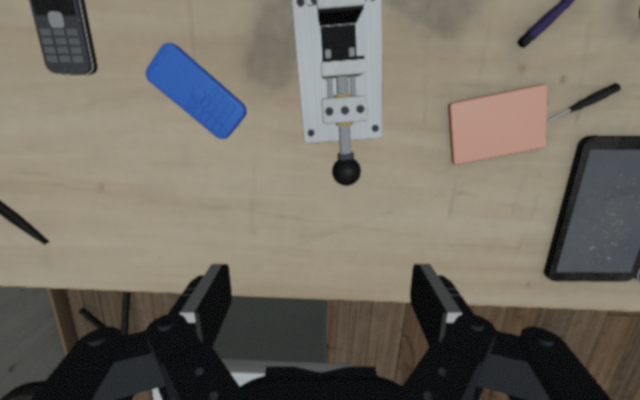

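The wrist picture shows the vice with near plate corners about (304,143) and (383,137), knob (347,170), keypad phone upper left (65,35).

```bash
python3 - <<'E'
from h import *
import pickle
d=pickle.load(open("w1.pkl","rb"));im=d["image"]
# plate by brightness
hsv=cv2.cvtColor(im,cv2.COLOR_BGR2HSV)
m=((hsv[...,1]<35)&(hsv[...,2]>140)).astype(np.uint8);m[:,:270]=0;m[:,420:]=0;m[200:]=0
Lr=[];Rr=[]
for r in range(8,130,3):
    x=np.where(m[r])[0]
    if len(x): Lr.append((x.min()-.5,r));Rr.append((x.max()+.5,r))
def yawline(p):
    P=plane(d,p,.01);vx,vy,x0,y0=cv2.fitLine(P[:,:2].astype(np.float32),cv2.DIST_HUBER,0,.01,.01).ravel();return np.arctan2(vy*np.sign(vx),abs(vx)),(x0,y0)
a,b=yawline(Lr),yawline(Rr);print(a,b)
B=[]
for c in range(312,380,4):
    y=np.where(m[:160,c])[0]
    if abs(c-345)>14 and len(y): B.append((c,y.max()+.5))
P=plane(d,B,.01);print(B[0],B[-1]);
yaw=(a[0]+b[0])/2;u=np.array([np.cos(yaw),np.sin(yaw)]);n=np.array([-u[1],u[0]])
yl=np.array(a[1])@n;yr=np.array(b[1])@n;near=np.median(P[:,:2]@u)
O=u*(near+.11)+n*(yl+yr)/2;print("yaw",yaw,"width",yl-yr,"near",near,"O",O)
k=(hsv[...,2]<60).astype(np.uint8);k[:152]=0;k[195:]=0;k[:,:325]=0;k[:,370:]=0
c=max(cv2.findContours(k,0,2)[0],key=cv2.contourArea);cc,r=cv2.minEnclosingCircle(c);print(cc,r)
K0=plane(d,[cc],.036)[0];print("knob",K0,"in vice",(K0[:2]-O)@u,(K0[:2]-O)@n)
for px in [(322,76),(364,74)]:
    q=plane(d,[px],.067)[0];print("mj back edge?",(q[:2]-O)@u,(q[:2]-O)@n)
# phone near end corners
print(plane(d,[(45,73),(96,72)],.010))
cv2.imwrite("pics/w1c.png",cv2.resize(im[0:200,270:420],None,fx=3,fy=3,interpolation=cv2.INTER_CUBIC))
E
```

```text
(np.float32(0.10315577), (np.float32(0.58198076), np.float32(-0.061254688))) (np.float32(0.109802194), (np.float32(0.59260595), np.float32(-0.15103002)))
(312, np.float64(143.5)) (376, np.float64(138.5))
yaw 0.10647898 width 0.090396106 near 0.4967945153143597 O [ 0.6212081  -0.10251744]
(344.978759765625, 169.04107666015625) 15.261068344116211
knob [ 0.48548209 -0.11712163  0.036     ] in vice -0.1365094251090504 -9.680004133323202e-05
mj back edge? -0.04260916729448251 0.01949090003416178
mj back edge? -0.0432143786591845 -0.018226651092498963
[[0.56897397 0.20760234 0.01      ]
 [0.57246249 0.15296131 0.01      ]]
```

drive_tool(
  rows=[
    [[0.01,-0.03,0.01],0],
    [[0.01,-0.03,0.01],0],
    [[0.01,-0.03,0.01],0],
    [[0.01,-0.03,0.01],0],
    [[0.01,-0.03,0.01],0],
    [[0.01,-0.03,0.01],0],
    [[0,-0.03,0],0],
    [[0,-0.03,0],0],
    [[0,-0.02,0],0],
    [[0,0,0],0],
  ],
)

```text
t: 2.65
tool_pos: [0.5245, 0.1697, 0.2439]
tool_rot: [-3.141, -0.067, 0.001]
contact_force: [-0.3, -0.3, 0.3]
opening: 0.0851
grip_force: 0.0
```

```bash
python3 - <<'E'
from h import *
d=vision.get_image("wrist");im=d["image"];cv2.imwrite("pics/w2.png",im)
o=ctrl.get_obs();print(o["tool_pos"],o["tool_rot"])
c0=proj(d,[[.62,.181,.012]])[0];print(c0)
m=(im.max(2)<115).astype(np.uint8);m[230:]=0;m[:,:int(c0[0])-90]=0;m[:,int(c0[0])+90:]=0
m=cv2.morphologyEx(m,cv2.MORPH_CLOSE,np.ones((9,9)))
c=max(cv2.findContours(m,0,2)[0],key=cv2.contourArea);print(cv2.boundingRect(c))
P=plane(d,c.reshape(-1,2),.012)[:,:2].astype(np.float32)
r=cv2.minAreaRect(P);print(r,cv2.boxPoints(r))
E
```

```text
[0.52471427 0.16864529 0.24389832] [ 3.14027495e+00  6.51974423e-02 -4.37698508e-04]
[311.60635899  79.22786029]
(284, 9, 57, 128)
((0.6224159598350525, 0.18102481961250305), (0.10502752661705017, 0.048432424664497375), 1.9270604848861694) [[0.56911755 0.20346145]
 [0.5707462  0.1550564 ]
 [0.6757144  0.15858819]
 [0.67408574 0.20699324]]
```

View pics/w2.png

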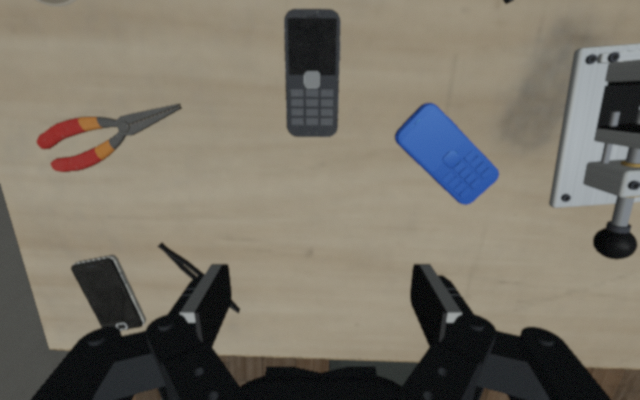

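drive_tool(
  rows=[
    [[0.02,-0.003,0.02],0.007],
    [[0.02,-0.003,0.03],0],
    [[0.018,-0.003,0.03],0],
    [[0,0,0.03],0],
    [[0,0,0.03],0],
    [[0,0,0.015],0],
    [[0,0,0.01],0],
    [[0,0,0.004],0],
    [[0,0,0],0],
  ],
)

```text
t: 3.6
tool_pos: [0.5833, 0.1798, 0.0756]
tool_rot: [-3.141, -0.052, -0.002]
contact_force: [-0.1, 0.5, 0.8]
opening: 0.0856
grip_force: 0.0
```

drive_tool(
  rows=[
    [[0,0,0.003],0],
    [[0,0,0],0],
    [[0,0,0],0],
    [[0,0,0],0],
    [[0,0,0],0],
    [[0,0,0],0],
    [[0,0,0],0],
    [[0,0,0],0],
  ],
  jaw=1,
  grip_force=25,
)

```text
t: 4.4
tool_pos: [0.5836, 0.1803, 0.0729]
tool_rot: [-3.141, -0.053, -0.002]
contact_force: [-1.2, 0.3, 5.7]
opening: 0.0477
grip_force: 27.7
```

drive_tool(
  rows=[
    [[0,0,-0.01],0],
    [[0,0,-0.02],0],
    [[0,0,-0.03],0],
    [[0,0,-0.03],0],
    [[0,0,-0.03],0],
    [[0,0,0],0],
    [[0,0,0],0],
  ],
  grip_force=20,
)

```text
t: 5.1
tool_pos: [0.5828, 0.1801, 0.1921]
tool_rot: [-3.141, -0.053, -0.001]
contact_force: [0.1, -0.1, -1.1]
opening: 0.0478
grip_force: 27.0
```

```bash
python3 - <<'E'
from h import *
d=vision.get_image("scene");e=vision.get_image("wrist")
cv2.imwrite("pics/s3.png",np.hstack([cv2.resize(d["image"][150:300,190:350],(400,375)),cv2.resize(e["image"],(400,250))[:250].copy() if 0 else cv2.copyMakeBorder(cv2.resize(e["image"],(400,250)),0,125,0,0,0)]))
o=ctrl.get_obs();print(o)
E
```

```text
{'t': 5.2, 'q': array([ 1.77727694e-01,  1.11854231e-01,  1.74727800e+00, -6.02605193e-06,
        1.28621557e+00,  1.71475496e+00]), 'dq': array([-0.00056744,  0.01046602,  0.0061632 , -0.00033265,  0.00163654,
        0.00058819]), 'effort': array([-1.33584508e-03, -4.14106107e+01, -3.63010919e+01, -5.70807082e-03,
       -6.69052801e-02, -5.35169136e-05]), 'tool_pos': array([0.58169042, 0.17987124, 0.189658  ]), 'tool_rot': array([ 3.14053241,  0.05303413, -0.00581984]), 'contact_force': array([-0.91481441, -0.08205441, -1.36178868]), 'wrist_torque': array([-0.01527949,  0.09568871,  0.00981646]), 'grip_force': 26.978759765625, 'opening': 0.04772509414275236}
```

View pics/s3.png

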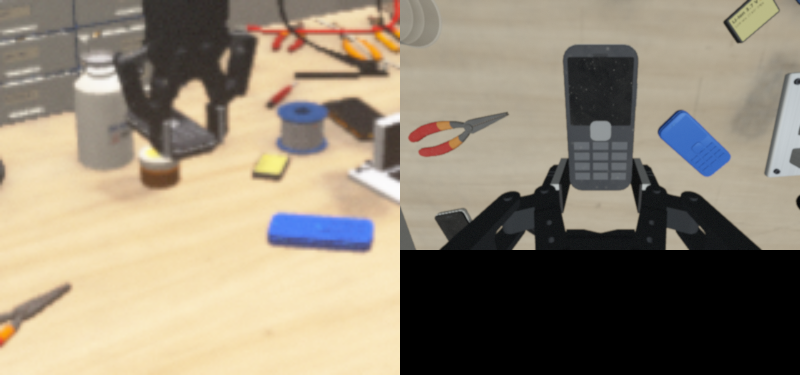

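The wrist crop shows the phone held level in the pads, with no swing. I'll loosen the grip close to the table so the screen end can sag by its own weight.

drive_tool(
  rows=[
    [[0,0,0.03],0],
    [[0,0,0.03],0],
    [[0,0,0.02],0],
    [[0,0,0],0],
  ],
  jaw=0.5,
)

```text
t: 5.6
tool_pos: [0.5789, 0.1793, 0.1055]
tool_rot: [3.139, 0.053, -0.018]
contact_force: [-0.8, -0.7, -1.2]
opening: 0.0478
grip_force: 26.9
```

drive_tool(
  rows=[
    [[0,0,0],0],
    [[0,0,0],0],
  ],
  jaw=0.47,
)

```text
t: 5.8
tool_pos: [0.5836, 0.1802, 0.1129]
tool_rot: [-3.141, -0.053, -0.002]
contact_force: [0.8, -0.0, -1.9]
opening: 0.0479
grip_force: 26.9
```

drive_tool(
  rows=[
    [[0,0,0],0],
    [[0,0,0],0],
  ],
  jaw=0.46,
)

```text
t: 6.0
tool_pos: [0.5837, 0.1803, 0.1133]
tool_rot: [-3.141, -0.053, -0.004]
contact_force: [-0.8, -0.0, -0.4]
opening: 0.0478
grip_force: 27.0
```

drive_tool(
  rows=[
    [[0,0,0],0],
    [[0,0,0],0],
  ],
  jaw=0.45,
)

```text
t: 6.2
tool_pos: [0.5831, 0.1802, 0.1124]
tool_rot: [-3.141, -0.053, -0.001]
contact_force: [0.4, -0.4, -0.9]
opening: 0.048
grip_force: 27.0
```

drive_tool(
  rows=[
    [[0,0,0],0],
    [[0,0,0],0],
  ],
  jaw=0.445,
)

```text
t: 6.4
tool_pos: [0.5829, 0.1801, 0.1119]
tool_rot: [3.141, 0.053, 0.0]
contact_force: [0.7, 0.8, -0.9]
opening: 0.0476
grip_force: 27.0
```

drive_tool(
  rows=[
    [[0,0,0],0],
    [[0,0,0],0],
  ],
  jaw=0.44,
)

```text
t: 6.6
tool_pos: [0.5829, 0.1801, 0.1119]
tool_rot: [3.141, 0.053, -0.0]
contact_force: [-0.4, -0.1, -0.8]
opening: 0.048
grip_force: 26.0
```

Force begins to fall at 0.44; step finely.

drive_tool(
  rows=[
    [[0,0,0],0],
    [[0,0,0],0],
  ],
  jaw=0.437,
)

```text
t: 6.8
tool_pos: [0.5829, 0.1801, 0.1119]
tool_rot: [3.141, 0.053, -0.0]
contact_force: [0.0, -0.4, -1.1]
opening: 0.0478
grip_force: 17.4
```

drive_tool(
  rows=[
    [[0,0,0],0],
    [[0,0,0],0],
  ],
  jaw=0.434,
)

```text
t: 7.0
tool_pos: [0.5829, 0.1801, 0.1119]
tool_rot: [-3.141, -0.053, 0.0]
contact_force: [0.2, -0.2, -1.6]
opening: 0.0481
grip_force: 8.8
```

drive_tool(
  rows=[
    [[0,0,0],0],
    [[0,0,0],0],
  ],
  jaw=0.431,
)

```text
t: 7.2
tool_pos: [0.5831, 0.1802, 0.1122]
tool_rot: [-3.141, -0.053, -0.001]
contact_force: [-0.6, -0.0, -0.2]
opening: 0.0488
grip_force: 0.0
```

```bash
python3 - <<'E'
from h import *
e=vision.get_image("wrist")
cv2.imwrite("pics/w4.png",e["image"])
print(ctrl.get_obs()["grip_force"],ctrl.get_obs()["wrist_torque"])
E
```

```text
0.0 [-0.03351734  0.03235404  0.00296086]
```

View pics/w4.png

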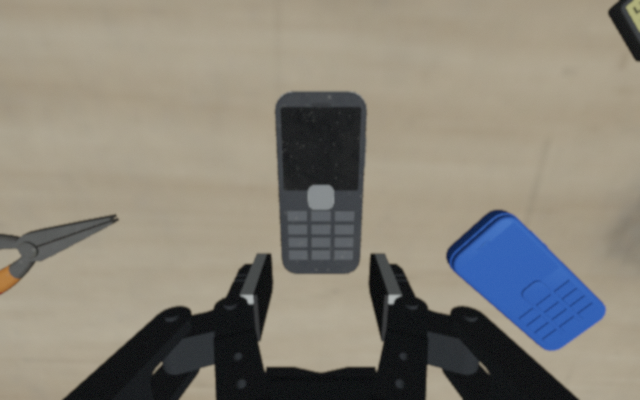

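The picture shows the phone fell back to the table, keypad end at about (320,272). The grip holds about 3 N near jaw 0.432. Next I'll pinch just the last millimetres of the keypad end with a light grip and lift it on an arc with the screen end on the table.

```bash
cat > ph.py <<'E'
from h import *
d=vision.get_image("wrist");im=d["image"]
o=ctrl.get_obs();print(o["tool_pos"],o["tool_rot"])
m=(im.max(2)<125).astype(np.uint8);m[278:]=0;m[:,:272]=0;m[:,:]=m;m[:,372:]=0;m[:80]=0
m=cv2.morphologyEx(m,cv2.MORPH_CLOSE,np.ones((13,13)));m[240:,:276]=0;m[240:,366:]=0
c=max(cv2.findContours(m,0,2)[0],key=cv2.contourArea);print(cv2.boundingRect(c))
P=plane(d,c.reshape(-1,2),.012)[:,:2].astype(np.float32)
r=cv2.minAreaRect(P);print(r,cv2.boxPoints(r))
E
python3 ph.py
```

```text
[0.5831481  0.18012352 0.11224   ] [-3.14106552e+00 -5.29952648e-02 -1.01999842e-03]
(275, 91, 92, 183)
((0.6151270866394043, 0.18054217100143433), (0.10594002902507782, 0.05455037206411362), 1.9643135070800781) [[0.5612533  0.20598567]
 [0.5631231  0.15146735]
 [0.66900086 0.15509868]
 [0.66713107 0.20961699]]
```

drive_tool(
  rows=[
    [[-0.009,0,0],0],
    [[-0.009,0,0],0],
    [[0,0,0.012],0],
    [[0,0,0.012],0],
    [[0,0,0.011],0],
    [[0,0,0],0],
  ],
  jaw=0.3,
)

```text
t: 7.9
tool_pos: [0.5632, 0.1791, 0.0738]
tool_rot: [3.14, 0.053, -0.008]
contact_force: [-0.2, -0.1, -0.5]
opening: 0.0597
grip_force: 0.0
```

drive_tool(
  rows=[
    [[0,0,0],0],
    [[0,0,0],0],
    [[0,0,0],0],
    [[0,0,0],0],
  ],
  jaw=0.45,
)

```text
t: 8.3
tool_pos: [0.5651, 0.1795, 0.0772]
tool_rot: [-3.141, -0.053, -0.001]
contact_force: [-0.2, 0.2, -1.1]
opening: 0.048
grip_force: 21.5
```

drive_tool(
  rows=[
    [[0,0,0],0],
    [[0,0,0],0],
  ],
  jaw=0.433,
)

```text
t: 8.5
tool_pos: [0.5651, 0.1795, 0.0771]
tool_rot: [-3.141, -0.053, -0.001]
contact_force: [-0.3, 0.5, -0.9]
opening: 0.0488
grip_force: 4.4
```

drive_tool(
  rows=[
    [[0.0008,0,-0.0053],0],
    [[0.0008,0,-0.0053],0],
    [[0.0013,0,-0.0053],0],
    [[0.0014,0,-0.0052],0],
    [[0.0019,0,-0.005],0],
    [[0.0019,0,-0.005],0],
    [[0.0025,0,-0.0049],0],
    [[0.0025,0,-0.0049],0],
    [[0.0029,0,-0.0046],0],
    [[0.0029,0,-0.0046],0],
  ],
)

```text
t: 9.5
tool_pos: [0.5841, 0.1801, 0.1274]
tool_rot: [3.141, 0.053, 0.0]
contact_force: [0.3, 0.5, -1.9]
opening: 0.0483
grip_force: 4.2
```

```bash
python3 - <<'E'
from h import *
e=vision.get_image("wrist");s=vision.get_image("scene")["image"]
a=e["image"];b=cv2.resize(s[170:280,190:320],(472,400))
cv2.imwrite("pics/w5.png",cv2.resize(np.hstack([a,b]),(800,288)))
o=ctrl.get_obs();print(o["tool_pos"],o["grip_force"],o["wrist_torque"])
E
```

```text
[0.58470435 0.18018932 0.12806152] 4.245281293988228 [-0.04638352 -0.02673272  0.05432285]
```

View pics/w5.png

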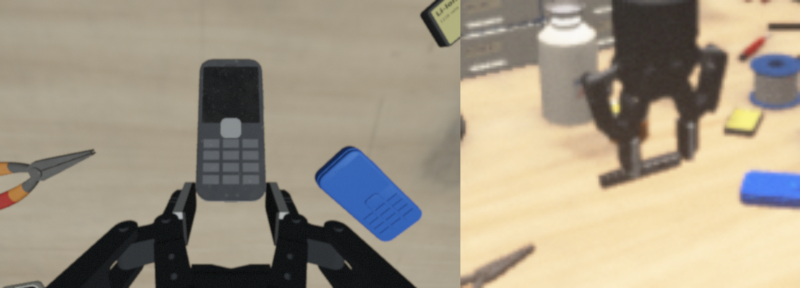

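The picture shows the phone tilting: keypad end up between the pads at (230,195), screen end still on the table. Continuing the arc.

drive_tool(
  rows=[
    [[0.0033,0,-0.0043],0],
    [[0.0035,0,-0.0041],0],
    [[0.0037,0,-0.0039],0],
    [[0.0038,0,-0.0038],0],
    [[0.0041,0,-0.0035],0],
    [[0.0043,0,-0.0034],0],
    [[0.0045,0,-0.0031],0],
    [[0.0046,0,-0.0029],0],
    [[0.0047,0,-0.0026],0],
    [[0.0049,0,-0.0024],0],
  ],
  jaw=0.4325,
)

```text
t: 10.6
tool_pos: [0.6256, 0.1815, 0.1612]
tool_rot: [-3.141, -0.053, 0.0]
contact_force: [0.6, -0.0, -1.0]
opening: 0.0485
grip_force: 3.0
```

```bash
cat > seg.py <<'E'
from h import *
import sys
d=vision.get_image("wrist");im=d["image"];o=ctrl.get_obs();print(o["tool_pos"].round(4),o["grip_force"],o["contact_force"].round(1),o["wrist_torque"].round(3))
cv2.imwrite("pics/"+sys.argv[1],im)
m=(im.max(2)<125).astype(np.uint8)
tp=o["tool_pos"]
g=proj(d,[[tp[0]+.012,tp[1],tp[2]-.06]])[0];print("grip px",g)
for r in range(40,330,8):
    x=np.where(m[r,230:410])[0]+230
    # run containing column 321
    run=[]
    c=321
    row=m[r]; a=c
    k=np.where(row[200:440])[0]+200
    print(r,(k.min(),k.max(),len(k)) if len(k) else None,end=" ; ")
E
python3 seg.py w6.png
```

```text
[0.6264 0.1815 0.1618] 3.02378598600626 [ 0.3 -0.5  0.1] [ 0.003 -0.055  0.004]
grip px [319.87113012 256.13831392]
40 (np.int64(376), np.int64(392), 17) ; 48 (np.int64(384), np.int64(405), 22) ; 56 None ; 64 None ; 72 None ; 80 None ; 88 None ; 96 None ; 104 None ; 112 None ; 120 None ; 128 None ; 136 None ; 144 (np.int64(289), np.int64(352), 64) ; 152 (np.int64(286), np.int64(355), 70) ; 160 (np.int64(285), np.int64(356), 72) ; 168 (np.int64(284), np.int64(357), 74) ; 176 (np.int64(283), np.int64(358), 76) ; 184 (np.int64(282), np.int64(359), 78) ; 192 (np.int64(281), np.int64(360), 80) ; 200 (np.int64(280), np.int64(361), 82) ; 208 (np.int64(279), np.int64(362), 84) ; 216 (np.int64(278), np.int64(363), 86) ; 224 (np.int64(277), np.int64(364), 88) ; 232 (np.int64(276), np.int64(365), 90) ; 240 (np.int64(275), np.int64(365), 91) ; 248 (np.int64(274), np.int64(439), 95) ; 256 (np.int64(256), np.int64(438), 139) ; 264 (np.int64(244), np.int64(434), 165) ; 272 (np.int64(237), np.int64(425), 171) ; 280 (np.int64(233), np.int64(421), 165) ; 288 (np.int64(230), np.int64(411), 86) ; 296 (np.int64(226), np.int64(415), 71) ; 304 (np.int64(215), np.int64(426), 110) ; 312 (np.int64(202), np.int64(439), 132) ; 320 (np.int64(200), np.int64(439), 130) ; 328 (np.int64(200), np.int64(439), 126) ;
```

drive_tool(
  rows=[
    [[0.005,0,-0.0021],0],
    [[0.005,0,-0.0019],0],
    [[0.0052,0,-0.0016],0],
    [[0.0053,0,-0.0013],0],
    [[0.0053,0,-0.001],0],
    [[0.0054,0,-0.0007],0],
    [[0.0053,0,-0.0004],0],
    [[0.0054,0,-0.0002],0],
    [[0,0,0],0],
  ],
)

```text
t: 11.55
tool_pos: [0.6678, 0.1829, 0.1703]
tool_rot: [-3.141, -0.053, -0.001]
contact_force: [0.2, 0.3, 1.2]
opening: 0.0485
grip_force: 3.1
```

```bash
cat >> seg.py <<'E'
print()
# far end row -> depth from width, angle from line
rows=[]
for r in range(60,300,2):
    k=np.where(m[r,255:390])[0]+255
    if len(k)>40 and len(k)>=k.max()-k.min()-2 : rows.append((r,k.min(),k.max()+1))
if rows:
    r0=rows[0][0];
    for r,a,b in rows[::4]:
        c,v=ray(d,[(a,r),(b,r)]); w=np.linalg.norm(v[1]-v[0]); s=.048/w; X=c+v.mean(0)*s
        print(r,a,b,X.round(4))
E
python3 seg.py w7.png | tail -40
```

```text
[0.6675 0.1829 0.1703] 3.065861240029335 [-0.3 -0.4  0.7] [-0.028 -0.02   0.009]
grip px [319.69407795 257.7733508 ]
40 None ; 48 None ; 56 None ; 64 (np.int64(377), np.int64(380), 4) ; 72 (np.int64(371), np.int64(375), 5) ; 80 (np.int64(368), np.int64(373), 6) ; 88 (np.int64(366), np.int64(430), 12) ; 96 (np.int64(366), np.int64(411), 8) ; 104 (np.int64(361), np.int64(400), 13) ; 112 (np.int64(374), np.int64(379), 6) ; 120 None ; 128 None ; 136 None ; 144 None ; 152 None ; 160 None ; 168 None ; 176 None ; 184 None ; 192 (np.int64(291), np.int64(350), 60) ; 200 (np.int64(288), np.int64(353), 66) ; 208 (np.int64(286), np.int64(355), 70) ; 216 (np.int64(284), np.int64(357), 74) ; 224 (np.int64(283), np.int64(358), 76) ; 232 (np.int64(281), np.int64(360), 80) ; 240 (np.int64(279), np.int64(362), 84) ; 248 (np.int64(277), np.int64(364), 88) ; 256 (np.int64(256), np.int64(385), 124) ; 264 (np.int64(244), np.int64(397), 154) ; 272 (np.int64(237), np.int64(404), 163) ; 280 (np.int64(233), np.int64(439), 174) ; 288 (np.int64(230), np.int64(439), 168) ; 296 (np.int64(225), np.int64(432), 88) ; 304 (np.int64(215), np.int64(426), 110) ; 312 (np.int64(202), np.int64(438), 131) ; 320 (np.int64(200), np.int64(439), 130) ; 328 (np.int64(200), np.int64(439), 126) ; 
190 294 348 [ 0.6707  0.1818 -0.0288]
198 289 353 [0.6776 0.1821 0.0152]
206 287 355 [0.6766 0.1821 0.0303]
214 285 357 [0.6757 0.1821 0.0437]
222 283 359 [0.6749 0.1821 0.0557]
230 281 361 [0.6741 0.1821 0.0664]
238 279 363 [0.6735 0.1821 0.0762]
246 277 365 [0.6729 0.1821 0.0851]
260 255 388 [0.6946 0.1827 0.1393]
268 255 390 [0.6927 0.1823 0.1417]
```

Phone is about 4° short of vertical; take that out, then grip firmly.

drive_tool(
  rows=[
    [[0.003,0,0],0],
    [[0.003,0,0.0003],0],
    [[0,0,0],0],
  ],
)

```text
t: 11.9
tool_pos: [0.6734, 0.1831, 0.1702]
tool_rot: [-3.141, -0.053, -0.001]
contact_force: [0.0, -1.1, 2.1]
opening: 0.0486
grip_force: 3.2
```

drive_tool(
  rows=[
    [[0,0,0],0],
    [[0,0,0],0],
    [[0,0,0],0],
  ],
  jaw=1,
  grip_force=40,
)

```text
t: 12.2
tool_pos: [0.6733, 0.1832, 0.1706]
tool_rot: [-3.141, -0.053, -0.002]
contact_force: [-0.3, 0.6, 2.6]
opening: 0.0471
grip_force: 41.4
```

```bash
python3 seg.py w8.png | grep -v None
```

```text
[0.6733 0.1832 0.1706] 41.42750322818756 [ 0.1 -0.1  3.9] [-0.045  0.033  0.021]
grip px [319.80245821 257.24156425]
196 294 348 [ 0.6712  0.182  -0.0269]
204 289 353 [0.6789 0.1823 0.0169]
212 287 355 [0.6781 0.1823 0.0319]
220 285 357 [0.6774 0.1823 0.0452]
228 283 360 [0.6779 0.182  0.0595]
236 281 361 [0.6763 0.1823 0.0678]
244 279 364 [0.6767 0.182  0.0794]
252 276 366 [0.6771 0.1823 0.0898]
262 255 388 [0.6994 0.183  0.1397]
270 255 390 [0.6976 0.1826 0.1421]
282 255 390 [0.6935 0.1824 0.1435]
```

drive_tool(
  rows=[
    [[0,0,-0.01],0],
    [[0,0,-0.02],-0.03],
    [[0,0,-0.025],-0.043],
    [[0,0,-0.025],0],
    [[0,0,-0.02],0],
    [[0,0,0],0],
  ],
)

```text
t: 12.85
tool_pos: [0.6739, 0.1834, 0.2733]
tool_rot: [-3.136, -0.168, -0.008]
contact_force: [0.2, 0.5, -0.7]
opening: 0.0468
grip_force: 41.4
```

drive_tool(
  rows=[
    [[-0.005,0.015,0],0],
    [[-0.01,0.03,0],0],
    [[-0.01,0.033,0],0],
    [[-0.012,0.04,0],0],
    [[-0.012,0.04,0],0],
    [[-0.012,0.04,0],0],
    [[-0.012,0.035,0],0],
    [[-0.01,0.03,0],0],
    [[-0.005,0.015,0],0],
    [[0,0,0],0],
  ],
)

```text
t: 13.85
tool_pos: [0.6139, -0.1046, 0.2681]
tool_rot: [-3.137, -0.162, 0.004]
contact_force: [1.0, 0.4, -1.7]
opening: 0.0468
grip_force: 41.4
```

drive_tool(
  rows=[
    [[0,0,0],0],
    [[0,0,0],0],
  ],
)

```text
t: 14.05
tool_pos: [0.6152, -0.1015, 0.2694]
tool_rot: [-3.136, -0.17, 0.001]
contact_force: [-0.8, -0.2, -1.0]
opening: 0.0471
grip_force: 41.4
```

```bash
python3 seg.py w9.png | tail -14; python3 - <<'E'
import cv2;a=cv2.imread("pics/w9.png");cv2.imwrite("pics/w9v.png",a)
from station import ctrl
print(ctrl.get_obs()["tool_pos"],ctrl.get_obs()["tool_rot"])
E
```

```text
[ 0.6153 -0.1014  0.2696] 41.429443359375 [ 1.1  0.9 -1.1] [-0.003 -0.003 -0.053]
grip px [321.58712213 257.0858094 ]
40 (np.int64(209), np.int64(422), 130) ; 48 (np.int64(202), np.int64(419), 113) ; 56 (np.int64(243), np.int64(417), 91) ; 64 (np.int64(237), np.int64(415), 63) ; 72 (np.int64(229), np.int64(413), 54) ; 80 (np.int64(200), np.int64(225), 6) ; 88 (np.int64(207), np.int64(217), 6) ; 96 None ; 104 None ; 112 None ; 120 None ; 128 None ; 136 None ; 144 (np.int64(283), np.int64(358), 24) ; 152 (np.int64(302), np.int64(340), 39) ; 160 None ; 168 None ; 176 (np.int64(301), np.int64(342), 42) ; 184 (np.int64(305), np.int64(337), 33) ; 192 (np.int64(306), np.int64(337), 22) ; 200 (np.int64(200), np.int64(351), 63) ; 208 (np.int64(206), np.int64(353), 71) ; 216 (np.int64(215), np.int64(355), 76) ; 224 (np.int64(226), np.int64(357), 77) ; 232 (np.int64(282), np.int64(439), 88) ; 240 (np.int64(280), np.int64(424), 83) ; 248 (np.int64(277), np.int64(424), 88) ; 256 (np.int64(257), np.int64(425), 126) ; 264 (np.int64(246), np.int64(425), 151) ; 272 (np.int64(239), np.int64(425), 163) ; 280 (np.int64(235), np.int64(425), 172) ; 288 (np.int64(232), np.int64(409), 155) ; 296 (np.int64(228), np.int64(413), 99) ; 304 (np.int64(217), np.int64(424), 133) ; 312 (np.int64(202), np.int64(439), 136) ; 320 (np.int64(200), np.int64(439), 134) ; 328 (np.int64(200), np.int64(439), 130) ; 
154 301 342 [ 0.6321 -0.1013 -0.0287]
200 291 352 [ 0.6197 -0.1024  0.1037]
208 289 354 [ 0.619  -0.1024  0.1201]
216 286 356 [ 0.6194 -0.102   0.1375]
224 284 358 [ 0.6188 -0.1021  0.1501]
232 282 360 [ 0.6182 -0.1021  0.1614]
240 280 362 [ 0.6177 -0.1022  0.1716]
248 277 364 [ 0.6182 -0.1018  0.1827]
258 257 385 [ 0.6403 -0.0997  0.2341]
266 255 390 [ 0.6407 -0.1002  0.2405]
278 255 390 [ 0.6366 -0.1006  0.2418]
[ 0.61531993 -0.10137274  0.26957543] [-3.13647456e+00 -1.70317347e-01  5.96511782e-04]
```

View pics/w9v.png

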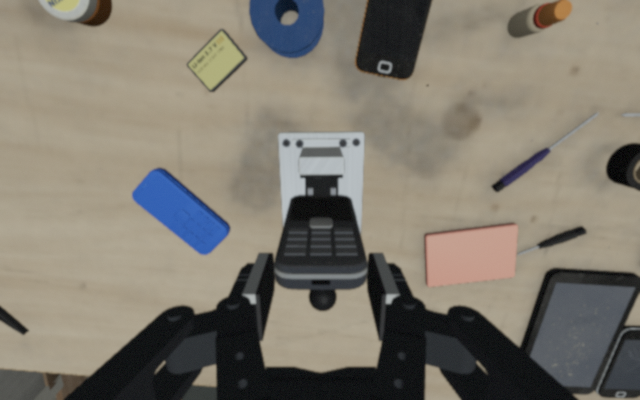

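The picture shows the phone upright over the vice: plate far edge (279–364,133), fixed jaw top (300–342,157–176), phone centred on it. Checking the numbers.

```bash
python3 - <<'E'
from h import *
d=vision.get_image("wrist")
O=np.array([.6212,-.1025]);yaw=.1065;u=np.array([np.cos(yaw),np.sin(yaw)]);n=np.array([-u[1],u[0]])
def v(px,z):
    for q in plane(d,px,z)[:,:2]: print(px,z,((q-O)@u).round(4),((q-O)@n).round(4))
v([(279,133),(364,133)],.01); v([(300,157),(342,157),(300,176),(342,176)],.07)
g=cv2.cvtColor(d["image"],cv2.COLOR_BGR2GRAY);print(g[126:200:2,321],g[126:200:2,310]);print(g[165,292:350],g[142,272:372:2])
o=ctrl.get_obs()["tool_pos"][:2];print("tool",(o-O)@u,(o-O)@n)
E
```

```text
[(279, 133), (364, 133)] 0.01 0.0397 0.0438
[(279, 133), (364, 133)] 0.01 0.0399 -0.0434
[(300, 157), (342, 157), (300, 176), (342, 176)] 0.07 0.0263 0.0188
[(300, 157), (342, 157), (300, 176), (342, 176)] 0.07 0.0264 -0.0173
[(300, 157), (342, 157), (300, 176), (342, 176)] 0.07 0.0095 0.0191
[(300, 157), (342, 157), (300, 176), (342, 176)] 0.07 0.0096 -0.0177
[149 148 147 152 182 185 172 183 186 187 172 111  92  94  94 119 177 184
 184 183 183 183 184 184 147  53  34  34  34  32  33  36  35  34  31  27
  13] [144 146 143 146 182 185 175 182 188 188 179 114  92  91  91 115 173 184
 182 183 185 186 189 186 155  64  35  33  34  32  42 100 139 141 114  47
  20]
[187 186 186 184 183 179 172 175 179 181 181 182 183 185 184 183 183 182
 184 186 187 188 188 187 187 185 184 183 183 183 183 182 184 185 186 187
 187 186 185 186 186 185 185 184 185 185 185 186 186 185 185 177 173 180
 185 185 186 188] [131 131 132 148 179 145  73  57  78 148 183 180 127  69  67 110 178 187
 187 188 188 188 188 187 186 187 187 186 187 186 186 186 186 169  93  64
  71 127 180 184 137  71  62  80 156 185 154 143 141 138]
tool -0.005654325904660768 0.0017196405994562714
```

drive_tool(
  rows=[
    [[0,0.001,0.01],0],
    [[0,0,0.015],0],
    [[0,0,0.015],0],
    [[0,0,0.015],0],
    [[0,0,0.015],0],
    [[0,0,0.01],0],
    [[0,0,0.005],0],
    [[0,0,0],0],
  ],
)

```text
t: 14.95
tool_pos: [0.6149, -0.1036, 0.1838]
tool_rot: [-3.137, -0.168, 0.002]
contact_force: [-0.6, -0.3, -0.4]
opening: 0.0469
grip_force: 41.4
```

drive_tool(
  rows=[
    [[0,0,0.002],0],
    [[0,0,0.001],0],
    [[0,0,0],0],
  ],
)

```text
t: 15.25
tool_pos: [0.6156, -0.1037, 0.1825]
tool_rot: [3.137, 0.168, 0.002]
contact_force: [-0.0, 0.5, -0.8]
opening: 0.0467
grip_force: 41.4
```

drive_tool(
  rows=[
    [[0,0,0.001],0],
    [[0,0,0.001],0],
    [[0,0,0],0],
  ],
)

```text
t: 15.55
tool_pos: [0.6157, -0.1037, 0.1806]
tool_rot: [3.137, 0.168, 0.002]
contact_force: [0.3, 0.7, 1.1]
opening: 0.0468
grip_force: 41.7
```

drive_tool(
  rows=[
    [[0,0,0.001],0],
    [[0,0,0],0],
  ],
)

```text
t: 15.75
tool_pos: [0.6162, -0.1037, 0.1805]
tool_rot: [3.137, 0.168, 0.004]
contact_force: [0.7, 0.6, 4.9]
opening: 0.0472
grip_force: 42.0
```

drive_tool(
  rows=[
    [[0,0,-0.001],0],
    [[0.002,0,0],0],
    [[0.002,0,0],0],
    [[0.002,0,0],0],
    [[0.001,0,0],0],
    [[0,0,0],0],
  ],
)

```text
t: 16.35
tool_pos: [0.6224, -0.103, 0.1805]
tool_rot: [3.137, 0.168, -0.001]
contact_force: [-1.8, -0.9, 5.5]
opening: 0.0472
grip_force: 42.1
```

drive_tool(
  rows=[
    [[0.001,0,0],0],
    [[0,0,0],0],
  ],
)

```text
t: 16.55
tool_pos: [0.6233, -0.103, 0.1805]
tool_rot: [3.137, 0.168, -0.002]
contact_force: [-2.6, -0.3, 6.2]
opening: 0.047
grip_force: 42.1
```

drive_tool(
  rows=[
    [[0.001,0,0],0],
    [[0,0,0],0],
  ],
)

```text
t: 16.75
tool_pos: [0.6242, -0.1029, 0.1805]
tool_rot: [3.137, 0.168, -0.002]
contact_force: [-2.8, 0.4, 6.2]
opening: 0.0473
grip_force: 42.1
```

drive_tool(
  rows=[
    [[0.001,0,0],0],
    [[0,0,0],0],
  ],
)

```text
t: 16.95
tool_pos: [0.6252, -0.1028, 0.1805]
tool_rot: [3.137, 0.168, -0.002]
contact_force: [-2.6, 0.3, 6.6]
opening: 0.0468
grip_force: 42.1
```

drive_tool(
  rows=[
    [[0.001,0,0],0],
    [[0,0,0],0],
  ],
)

```text
t: 17.15
tool_pos: [0.6262, -0.1027, 0.1804]
tool_rot: [3.137, 0.168, -0.002]
contact_force: [-1.8, -0.8, 7.2]
opening: 0.0468
grip_force: 42.2
```

```bash
cat > seg2.py <<'E'
from h import *
import sys
d=vision.get_image("wrist");cv2.imwrite("pics/"+sys.argv[1],d["image"])
im=d["image"].max(2)
O=np.array([.6212,-.1025]);yaw=.1065;u=np.array([np.cos(yaw),np.sin(yaw)]);n=np.array([-u[1],u[0]])
for r in range(190,254,5):
    row=im[r]<125;a=b=321
    k=np.where(row[270:372])[0]+270
    if len(k)<30: continue
    a,b=k.min(),k.max()+1
    c,v=ray(d,[(a,r),(b,r)]);s=.048/np.linalg.norm(v[1]-v[0]);X=c+v.mean(0)*s
    print(r,a,b,"vx %.4f vy %.4f z %.4f"%((X[:2]-O)@u,(X[:2]-O)@n,X[2]))
E
python3 seg2.py w10.png
```

```text
190 290 345 vx 0.0089 vy 0.0011 z -0.0138
195 289 347 vx 0.0091 vy 0.0006 z 0.0012
200 287 348 vx 0.0093 vy 0.0009 z 0.0148
230 285 357 vx 0.0024 vy -0.0018 z 0.0572
235 283 359 vx 0.0040 vy -0.0018 z 0.0684
240 282 360 vx 0.0032 vy -0.0018 z 0.0741
245 280 362 vx 0.0046 vy -0.0018 z 0.0836
250 279 363 vx 0.0039 vy -0.0018 z 0.0885
```

The bottom end stuck while the top moved (about 5° tilt), so I'll reverse that, lift slightly, and move forward in the air instead.

drive_tool(
  rows=[
    [[-0.002,0,0],0],
    [[-0.003,0,0],0],
    [[-0.003,0,0],0],
    [[-0.002,0,0],0],
    [[-0.001,0,0],0],
    [[0,0,-0.002],0],
    [[0,0,-0.002],0],
    [[0,0,0],0],
  ],
)

```text
t: 18.0
tool_pos: [0.6148, -0.1034, 0.1829]
tool_rot: [-3.137, -0.168, 0.003]
contact_force: [1.0, -0.7, -0.4]
opening: 0.0468
grip_force: 41.5
```

```bash
python3 seg2.py w11.png; python3 -c "
from station import ctrl;o=ctrl.get_obs();print(o['tool_pos'],o['contact_force'])"
```

```text
210 288 353 vx -0.0044 vy -0.0009 z 0.0341
215 287 355 vx -0.0042 vy -0.0013 z 0.0449
220 286 356 vx -0.0051 vy -0.0012 z 0.0519
225 285 357 vx -0.0060 vy -0.0012 z 0.0586
230 283 359 vx -0.0046 vy -0.0012 z 0.0698
235 282 360 vx -0.0054 vy -0.0012 z 0.0755
240 281 361 vx -0.0062 vy -0.0012 z 0.0809
245 279 363 vx -0.0049 vy -0.0012 z 0.0900
250 278 364 vx -0.0057 vy -0.0012 z 0.0947
[ 0.61481382 -0.10349621  0.18293068] [-0.84378986 -0.9151851   0.03605559]
```

drive_tool(
  rows=[
    [[0.002,-0.001,0],0],
    [[0.003,0,0],0],
    [[0.003,0,0],0],
    [[0.001,0,0],0],
    [[0,0,0],0],
    [[0,0,0],0],
  ],
)

```text
t: 18.65
tool_pos: [0.624, -0.1016, 0.1837]
tool_rot: [-3.137, -0.168, 0.001]
contact_force: [-0.6, -0.5, -0.8]
opening: 0.0469
grip_force: 41.5
```

drive_tool(
  rows=[
    [[0,0,0.0015],0],
    [[0,0,0.001],0],
    [[0,0,0],0],
    [[0,0,0],0],
  ],
)

```text
t: 19.05
tool_pos: [0.624, -0.1017, 0.1811]
tool_rot: [3.137, 0.168, -0.001]
contact_force: [-0.3, -0.1, -1.6]
opening: 0.047
grip_force: 41.5
```

```bash
python3 seg2.py w12.png; python3 -c "
from station import ctrl;o=ctrl.get_obs();print(o['tool_pos'],o['contact_force'])"
```

```text
190 291 348 vx 0.0097 vy 0.0006 z -0.0038
195 290 349 vx 0.0085 vy 0.0006 z 0.0061
225 285 357 vx 0.0036 vy -0.0006 z 0.0568
230 283 358 vx 0.0038 vy -0.0003 z 0.0656
235 282 360 vx 0.0041 vy -0.0006 z 0.0738
240 281 361 vx 0.0033 vy -0.0006 z 0.0792
245 279 363 vx 0.0045 vy -0.0005 z 0.0883
250 278 364 vx 0.0038 vy -0.0005 z 0.0930
[ 0.62401749 -0.10171027  0.18116709] [-0.56494328 -1.1555104  -1.24922151]
```

drive_tool(
  rows=[
    [[0,0,0.0008],0],
    [[0,0,0],0],
  ],
)

```text
t: 19.3
tool_pos: [0.6241, -0.1017, 0.1806]
tool_rot: [-3.137, -0.168, 0.0]
contact_force: [-0.6, 0.3, -0.2]
opening: 0.047
grip_force: 41.5
```

drive_tool(
  rows=[
    [[0,0,0],0],
    [[0,0,0],0],
    [[0,0,0],0],
  ],
  jaw=0.434,
)

```text
t: 19.6
tool_pos: [0.6242, -0.1017, 0.1806]
tool_rot: [-3.137, -0.168, -0.0]
contact_force: [-0.2, -0.3, -1.6]
opening: 0.0483
grip_force: 5.9
```

drive_tool(
  rows=[
    [[0,0,0],0],
    [[0,0,0],0],
    [[0,0,0],0],
    [[0,0,0],0],
  ],
  jaw=0.42,
)

```text
t: 20.0
tool_pos: [0.6243, -0.1017, 0.1809]
tool_rot: [3.137, 0.168, 0.001]
contact_force: [0.5, 0.3, 0.2]
opening: 0.0497
grip_force: 0.0
```

drive_tool(
  rows=[
    [[0,0,0],0],
    [[0,0,0],0],
    [[0,0,0],0],
    [[0,0,0],0],
  ],
  jaw=0.2,
)

```text
t: 20.4
tool_pos: [0.6241, -0.1017, 0.1806]
tool_rot: [3.137, 0.168, -0.0]
contact_force: [-0.3, 0.5, -1.0]
opening: 0.0684
grip_force: 0.0
```

```bash
python3 seg2.py w13.png; python3 -c "
from station import ctrl;o=ctrl.get_obs();print(o['tool_pos'],o['contact_force'])"
```

```text
190 291 348 vx 0.0099 vy 0.0006 z -0.0044
195 290 349 vx 0.0087 vy 0.0006 z 0.0056
225 285 357 vx 0.0038 vy -0.0006 z 0.0563
230 284 358 vx 0.0029 vy -0.0006 z 0.0626
235 282 360 vx 0.0043 vy -0.0005 z 0.0732
240 281 361 vx 0.0035 vy -0.0005 z 0.0786
245 280 363 vx 0.0037 vy -0.0008 z 0.0858
250 278 364 vx 0.0040 vy -0.0005 z 0.0924
[ 0.62413783 -0.10168567  0.1805962 ] [-0.24261375 -0.41585372  0.78252606]
```

drive_tool(
  rows=[
    [[0,0,-0.01],0],
    [[0,0,-0.02],0],
    [[0,0,-0.03],0],
    [[0,0,-0.01],0],
    [[-0.02,0,0],0],
    [[-0.03,0,0],0],
    [[-0.03,0,0],0],
    [[-0.03,0,0],0],
    [[-0.03,0,0],0],
    [[-0.02,0,0],0],
  ],
)

```text
t: 21.45
tool_pos: [0.4634, -0.1187, 0.2503]
tool_rot: [3.137, 0.167, -0.001]
contact_force: [0.7, 0.3, 0.2]
opening: 0.0686
grip_force: 0.0
```

drive_tool(
  rows=[
    [[-0.02,0,0],0],
    [[0,0,0],0],
    [[0,0,0.02],0],
    [[0,0,0.03],0],
    [[0,0,0.03],0],
    [[0,0,0],0],
    [[0,0,0],0],
    [[0,0,0],0],
  ],
  jaw=1,
)

```text
t: 22.25
tool_pos: [0.4465, -0.1213, 0.1726]
tool_rot: [3.136, 0.168, 0.004]
contact_force: [0.6, 0.1, -0.4]
opening: -0.0003
grip_force: 0.0
```

```bash
cat > st.py <<'E'
from h import *
o=ctrl.get_obs();O=np.array([.6212,-.1025]);yaw=.1065;u=np.array([np.cos(yaw),np.sin(yaw)]);n=np.array([-u[1],u[0]])
r=o["tool_pos"][:2]-O;print("tool vice",r@u,r@n,o["tool_pos"][2],o["opening"],o["contact_force"],2*np.arctan2(o["tool_rot"][1],o["tool_rot"][0])%(2*np.pi))
E
python3 st.py
```

```text
tool vice -0.1757130858221699 -0.00011146325749457605 0.17256544404905882 -0.00029114248119569737 [ 0.56754924  0.0684465  -0.38323606] 0.10700277132336344
```

Closed fingers are behind the knob. Lower them to knob height, watching the force.

drive_tool(
  rows=[
    [[0,0,0.02],0],
    [[0,0,0.02],0],
    [[0,0,0.02],0],
    [[0,0,0.015],0],
    [[0,0,0],0],
  ],
)

```text
t: 22.75
tool_pos: [0.445, -0.1207, 0.0953]
tool_rot: [-3.136, -0.168, 0.002]
contact_force: [-0.6, -0.2, -0.6]
opening: 0.0001
grip_force: 0.0
```

drive_tool(
  rows=[
    [[0.002,0,0],0],
    [[0.004,0,0],0],
    [[0.003,0,0],0],
    [[0.002,0,0],0],
    [[0,0,0],0],
  ],
)

```text
t: 23.25
tool_pos: [0.4566, -0.1198, 0.0961]
tool_rot: [3.137, 0.168, 0.001]
contact_force: [0.5, 0.3, 1.4]
opening: 0.0
grip_force: 0.0
```

```bash
python3 st.py
```

```text
tool vice -0.16551096932296291 0.0002629232951758464 0.09612649153970973 1.2358339577204874e-05 [0.49371821 0.27998685 1.3579846 ] 0.10701421342130563
```

drive_tool(
  rows=[
    [[0.0015,0,0],0],
    [[0.0015,0,0],0],
    [[0.0015,0,0],0],
    [[0.0015,0,0],0],
    [[0,0,0],0],
  ],
)

```text
t: 23.75
tool_pos: [0.4621, -0.119, 0.0955]
tool_rot: [-3.137, -0.168, 0.0]
contact_force: [-3.3, -0.6, 2.3]
opening: 0.0001
grip_force: 1.7
```

drive_tool(
  rows=[
    [[0.001,0,0],0],
    [[0.001,0,0],0],
    [[0.001,0,0],0],
    [[0.001,0,0],0],
    [[0.001,0,0],0],
    [[0,0,0],0],
  ],
)

```text
t: 24.35
tool_pos: [0.4672, -0.1184, 0.0955]
tool_rot: [-3.137, -0.168, -0.0]
contact_force: [-3.5, -0.2, 1.9]
opening: -0.0004
grip_force: 1.7
```

drive_tool(
  rows=[
    [[0.001,0,0],0],
    [[0.001,0,0],0],
    [[0.001,0,0],0],
    [[0,0,0],0],
  ],
)

```text
t: 24.75
tool_pos: [0.4701, -0.1181, 0.0956]
tool_rot: [-3.137, -0.168, -0.0]
contact_force: [-3.0, -0.8, 1.2]
opening: 0.0001
grip_force: 1.7
```

```bash
python3 st.py
```

```text
tool vice -0.15186021138279387 0.0005388730557832118 0.09555201275320897 0.0001363351383403883 [-2.97598016 -0.77257757  1.22850793] 0.10678937901957308
```

drive_tool(
  rows=[
    [[0.001,0,0],0],
    [[0.001,0,0],0],
    [[0.001,0,0],0],
    [[0,0,0],0],
  ],
)

```text
t: 25.15
tool_pos: [0.4731, -0.1178, 0.0955]
tool_rot: [-3.137, -0.168, -0.0]
contact_force: [-3.4, 0.3, 1.7]
opening: -0.0003
grip_force: 1.7
```

drive_tool(
  rows=[
    [[0.0005,0,0],0],
    [[0.0005,0,0],0],
    [[0.0005,0,0],0],
    [[0.0005,0,0],0],
    [[0,0,0],0],
  ],
)

```text
t: 25.65
tool_pos: [0.475, -0.1176, 0.0955]
tool_rot: [-3.137, -0.168, 0.0]
contact_force: [-3.8, 0.7, 1.2]
opening: 0.0003
grip_force: 1.9
```

drive_tool(
  rows=[
    [[0.0005,0,0],0],
    [[0.0005,0,0],0],
    [[0,0,0],0],
  ],
)

```text
t: 25.95
tool_pos: [0.476, -0.1175, 0.0955]
tool_rot: [-3.137, -0.168, 0.0]
contact_force: [-4.2, 0.7, 1.4]
opening: 0.0001
grip_force: 1.9
```

```bash
python3 st.py;python3 - <<'E'
from h import *
s=vision.get_image("scene")["image"];t=vision.get_image("top")["image"]
cv2.imwrite("pics/v14.png",np.hstack([cv2.resize(s[150:250,310:410],(400,400),interpolation=cv2.INTER_CUBIC),cv2.resize(t[165:265,305:405],(400,400),interpolation=cv2.INTER_CUBIC)]))
E
```

```text
tool vice -0.14597483461337346 0.0005485163646265352 0.09554376067496204 0.00012455674191136286 [-4.19997413  0.73142276  1.40576761] 0.10682798461371501
```

Force has just begun to rise (phone now being slid). Continue.

drive_tool(
  rows=[
    [[0.0005,0,0],0],
    [[0.0005,0,0],0],
    [[0.0005,0,0],0],
    [[0.0005,0,0],0],
    [[0,0,0],0],
  ],
)

```text
t: 26.55
tool_pos: [0.4773, -0.1173, 0.0955]
tool_rot: [-3.137, -0.168, 0.004]
contact_force: [-7.0, 1.6, 3.1]
opening: -0.0001
grip_force: 3.9
```

drive_tool(
  rows=[
    [[0.0005,0,0],0],
    [[0.0005,0,0],0],
    [[0,0,0],0],
  ],
)

```text
t: 26.85
tool_pos: [0.4775, -0.1173, 0.0954]
tool_rot: [-3.137, -0.168, 0.008]
contact_force: [-11.8, 0.3, 6.6]
opening: 0.0001
grip_force: 5.8
```

drive_tool(
  rows=[
    [[0.0005,0,0],0],
    [[0.0005,0,0],0],
    [[0,0,0],0],
  ],
)

```text
t: 27.15
tool_pos: [0.4778, -0.1173, 0.0954]
tool_rot: [-3.137, -0.169, 0.012]
contact_force: [-14.9, 1.1, 10.5]
opening: -0.0
grip_force: 7.8
```

drive_tool(
  rows=[
    [[0.0005,0,0],0],
    [[0.0005,0,0],0],
    [[0.0005,0,0],0],
    [[0,0,0],0],
  ],
)

```text
t: 27.55
tool_pos: [0.4781, -0.1172, 0.0953]
tool_rot: [-3.136, -0.169, 0.019]
contact_force: [-20.3, -0.7, 15.3]
opening: 0.0001
grip_force: 10.8
```

```bash
python3 st.py
```

```text
tool vice -0.14381504358560043 0.000555330379609048 0.0952887579070001 9.279163820676509e-05 [-20.27831583  -0.70151603  15.27252613] 0.1079415406524511
```

Firmly closed at 20 N. Back off, lift, and look.

drive_tool(
  rows=[
    [[-0.002,0,0],0],
    [[-0.005,0,0],0],
    [[-0.015,0,0],0],
    [[-0.015,0,0],0],
    [[0,0,-0.02],0],
    [[0,0,-0.04],0],
    [[0,0,-0.04],0],
    [[0,0,-0.04],0],
    [[0,0,-0.03],0],
    [[0,0,0],0],
  ],
)

```text
t: 28.55
tool_pos: [0.4478, -0.1222, 0.2726]
tool_rot: [3.13, 0.167, 0.021]
contact_force: [0.7, 0.7, 0.6]
opening: -0.0004
grip_force: 0.0
```

```bash
python3 st.py;python3 - <<'E'
from h import *
s=vision.get_image("scene")["image"];t=vision.get_image("top")["image"];w=vision.get_image("wrist")["image"]
r=lambda a,b:cv2.resize(a,b,interpolation=cv2.INTER_CUBIC)
A=np.hstack([r(s[145:245,310:410],(400,300)),r(t[165:265,305:405],(400,300))])
B=np.hstack([r(w,(480,300)),r(w[0:200,220:420],(320,300))])
cv2.imwrite("pics/v15.png",np.vstack([A,B]))
E
```

```text
tool vice -0.17447671980192347 -0.0011928302637483096 0.2726296098665469 -0.00043035364172286437 [0.67592451 0.66453084 0.587071  ] 0.10680933301287035
```

View pics/v15.png

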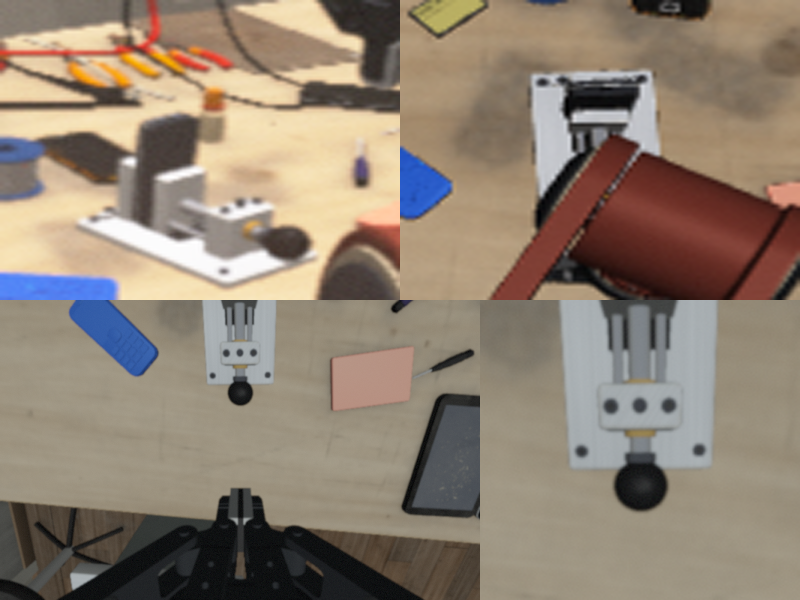

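The scene crop, around (165,175), shows the phone upright and clamped between the jaws with its keypad end up. The knob at (290,240) is clear of the gripper and nothing around the vice was disturbed. Handing in.

```bash
python3 -c "
from station import ctrl;print(ctrl.finish_job())"
```

```text
the job is handed in; nothing more can be done
None
```

The job is handed in: the phone stands in the vice keypad end up, clamped against the fixed jaw by a push on the knob (about 20 N, 28.7 s on the clock), after one short drop back to the table (under 40 mm) while I was turning it upright.

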